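# Hang the soft-face hammer in the stand's catch ring

## Task

The trolley is about to be wheeled away and the soft-face hammer must not jump out on the way. Draw it straight up out of the wooden block, feel its handle end into the ring on the clamp stand (the ring is never clamped quite where it is said to be, so touch it lightly and never lean on it), then press it gently down past the sprung catch until the collar under its head sits flat on the ring and the catch has snapped in, and let go of it. Leave the drift and the other things where they are.

Things in the scene. Friction and masses are not known exactly. Their poses are not given: they have to be found in the camera images.
- hammer_head (a point): Centre of the hammer's steel head block (36 x 34 x 36 mm); hammer 156 mm tall, 0.2-0.4 kg, handle down in the block of wood. z: from handle end up to head; x: along the head, whose white round faces (diameter 33) reach 47 mm to either side. Grip the flat cheeks, 34 mm apart along y, with about 80 N. Below the block is a collar, diameter 34, 15 mm tall; the handle end lies 138 mm below this point.
- hammer_collar (a point): Centre of the flat underside of the collar, which must come to rest on the ring: on the hammer's axis, 33 mm below hammer_head, 105 mm above the handle end. Under it a neck of diameter 13.6 and 15 mm length, then over 5 mm a flank out to the handle's full diameter. Axes as hammer_head.
- hammer_tip (a point): Centre of the handle's flat lower end. The handle is round, 24 mm in diameter, its end bevelled 1.5 mm inwards over the last 2 mm. Axes as hammer_head.
- block: Fixed wooden tool block 72 (x) x 190 (y) x 70 mm tall, origin under its centre. Two upright holes of diameter 26, 55 mm deep, at y = -60 and +60 mm in its frame; the hammer stands in one, the drift in the other. Three short punches between them stand up to 18 mm out of its top.
- drift: Bearing drift: plain steel rod of diameter 24 with a round mushroom head (diameter 42), 122 mm tall, standing in the other hole of the block; origin at its lower end. Not to be disturbed.
- stand: Fixed clamp stand: grey base plate 170 x 96 x 12 mm; 100 mm along +x of its frame an upright post, diameter 18, 159 mm tall, with a clamp holding a level arm and a steel ring over the plate. Origin on the table below the ring's nominal axis. On the ring's +y side a sprung catch with a black knob reaches 63 mm from the axis. More than 40 N from the hammer, or 15 N from the hand, damages it.
- ring_mouth (a point): Nominal centre of the ring's upper face, 130 mm above the table (height exact). The ring is clamped by hand: its real centre is up to 8 mm off along each of the stand's x and y and is not measured; feel for it. It does not give. Outside diameter 54, flat top, bore 26, 20 mm tall, free below. The catch's cone nose stands 4 mm into the bore, 10 mm below the upper face.
- catch (a joint): Sprung catch in the ring, m: 0 = nose fully out; 0.002 to 0.005 = pushed back by the handle. Pushing the handle end past it takes about 10 N downward, sliding on about 5 N, so the hammer does not sink by its own weight. In the last 5 mm before home it snaps into the hammer's neck, back to 0.
- wheel_a: Bystander: worm wheel on its shaft, standing, 79x79x97 mm, origin under its centre.
- wheel_b: Bystander: worm wheel on its shaft, standing, 79x79x79 mm, origin under its centre.
- wheel_c: Bystander: worm wheel on its shaft, standing, 79x79x116 mm, origin under its centre.
- lock_bottle: Bystander: small red bottle with a black cap, 35x34x109 mm, origin under its centre.
- bearing_a: Bystander: ball bearing lying flat, 62x62x16 mm, origin under its centre.

How it is judged:
By the outcome, as a careful person would: the job done as asked, in the order asked, and still so for the second after the job is handed in, with the robot touching nothing.
It also fails if it takes over 72 s, if anything falls off the work surface, if the arm or the gripper's body presses on something with over 40 N, if the wrist force passes 120 N, or if a joint passes its speed limit or range.

## Robot

A 7-joint arm with a two-finger parallel gripper is mounted at the origin on a cart in front of the work surface, level with it; the furniture and walls round the work are solid. World frame = base frame: x ahead of the robot, y to its left, z up, the work surface at z = 0. Lengths are in m, angles in rad, forces in N, time in s.
With the tool pointing down it reaches from about 0.4 to 0.85 m from the base axis. Payload 6.9 kg.
Tool frame: the origin (TCP) lies on the centre line of the jaws, within the pads' length; the fingertips stand 8 mm ahead of it and the grasp point (between the pads) lies 11 mm behind it; z points along the fingers, y is the line along which they close (so a half turn about z gives the same grasp; the last joint's range is limited). The gripper opens to 85 mm and grips with 20 to 120 N. Pads are 22 mm wide; open, the fingers measure 114 mm over their backs; the gripper's body (76 mm by 85 mm) begins 54 mm behind the grasp point. The pads swing forward as they close: fully open they stand 13 mm farther back than shut.
Start: joints at [-1.107, 0.507, -0.238, 1.5, 0.126, 1.149, -0.155], TCP at [0.219, 0.585, 0.239] pointing down, gripper open.
Joint ranges: [-3.08, 3.08], [-0.24, 2.05], [-1.43, 1.35], [0, 2.5], [-1.52, 4.66], [0.17, 1.96], [-2.89, 2.89]. Speed limits (rad/s): [2.39, 2.39, 3.14, 3.14, 3.14, 3.14, 3.14].

## Interface

Orientations are given as [roll, pitch, yaw] about the fixed x, y, z axes, in that order (R = Rz(yaw) Ry(pitch) Rx(roll)).
In Python, from workcell import r gives the robot as it stands.
- The arm moves only by the tool jog_arm, never from a script. Its argument "deltas" is a list of rows, each an object of numbers: "dx", "dy", "dz": the shift along the tool's x, y, z in m; "rx", "ry", "rz": the turn, a rotation vector about the tool's x, y, z in degrees; "grip": the gripper command: -1 is fully open, 1 is shut, values between are in proportion. A call has 1 to 12 rows; each row is the pose to reach, as a shift and turn from the pose commanded when the call began, along the tool's axes at that moment; what a row does not reach only later rows make up. A row lasts 1/12 s, in which the tool goes at most 41.7 mm and 7.16 degrees, less where a joint would pass 70% of its speed; a pose out of reach is approached as far as the arm can. A call with a gripper value outside its range is refused whole. The fingers move at their own pace and stop on an object; "squeeze" is the grip in N (left out, the last holds). Time passes only in rows, so rows that repeat a pose let the fingers close. It gives the time, the measured TCP pose, the force, the opening and the grip force at its end, in the units of the state.
- r.state(): the state, without advancing time (a new reading comes with each control period).
- r.camera(name): name is "side" or "top"; returns the picture (480x640x3 uint8, red, green, blue); there is no depth.
- r.get_calibration(name): a dict with "fx", "fy", "cx", "cy" (pixels), "rvec" (rotation vector, rad) and "tvec" (3), from world to camera coordinates, as OpenCV has them. Camera axes: x right, y down, z forward; pixel columns grow to the right and rows downward; lengths in m; the calibration is good to about 2 mm. A picture is of the moment at which its call begins. get_calibration takes no time and is no camera call.
- r.sign_off(): hands the job in; it is judged then, once.
Trained networks look in the newest picture that a camera, given by its name, has taken for a name from the list of things; names that differ only in an ending like _2 or _b are one class to them, and where a whole thing is asked for, a point or a joint stands for the part that bears it (a point fixed in the world has none). Each returns a list of dicts, best first, with "conf" (0 to 1); they miss things now and then, are a little off and sometimes report something else, mostly with a low value. They report only what shows in the picture. A call takes as long as a camera call.
- r.boxes_of(camera, name): "position" ([x, y, z] in m, in world coordinates, good to about 4 mm: the middle of the surface that is visible of it).
- r.silhouettes(camera, name): "region" (480x640 bool, what is visible of it).
- r.spot_point(camera, name): "position" ([x, y, z] in m, in world coordinates, good to about 4 mm: a listed point, or the origin of a listed thing).
The state is a dict: "t": time; "joint_pos": joint angles; "joint_velocities": joint speeds; "joint_efforts": joint torques, N m; "tcp_pos": TCP position; "tool_rot": TCP orientation; "force": force on the tool from outside, world axes, zero at the start; "moment": the same for the moment, N m; "finger_gap": finger opening in m; "finger_force": force on a finger pad.
Only numpy, scipy, OpenCV 4.12 (cv2) and the standard library are available. Lean on these libraries where they do the work, as an engineer would, in place of code of your own. Each camera call takes 0.05 s, during which the arm holds its last target. There are 200 camera calls.

## Working session

There is one attempt and no reset: what is moved stays moved. The work goes in short steps, Python scripts to look and compute and a tool call to move; the robot and the scene stay as the last step left them, time stands still between calls to the robot, and variables do not carry over. Pictures are saved under pics/ and viewed, at most 10 in all, crops included, and the job is handed in when it is done.

Besides the shell and the picture viewer there is one more tool, called after "Call:" in YAML: its name, and indented under it one key for each argument. jog_arm: Moves the arm, as the interface text tells. Its arguments: {"type":"object","properties":{"deltas":{"type":"array"},"squeeze":{"type":"number"}},"required":["deltas"]}

```bash
mkdir -p pics; cat > look.py <<'E'
from workcell import r
import cv2,numpy as np
def snap(c,f):
    im=r.camera(c); cv2.imwrite('pics/'+f,cv2.cvtColor(im,cv2.COLOR_RGB2BGR)); return im
E
python3 - <<'E'
from look import *
snap('side','s0.png');snap('top','t0.png')
np.set_printoptions(precision=4,suppress=True)
for c in('side','top'):
    for n in('hammer_head','hammer_collar','ring_mouth','stand','block','drift','wheel_a','lock_bottle','bearing_a'):
        print(c,n,[(round(d['conf'],2),np.round(d['position'],4)) for d in r.spot_point(c,n)][:3])
s=r.state();print(s['t'],s['tcp_pos'],s['tool_rot'],s['force'],s['finger_gap'])
E
```

```text
side hammer_head [(0.7, array([ 0.5212, -0.0155,  0.1515]))]
side hammer_collar []
side ring_mouth [(0.88, array([0.5079, 0.1938, 0.131 ]))]
side stand [(0.88, array([ 0.5088,  0.1942, -0.0031]))]
side block [(0.8, array([ 0.5423, -0.0736, -0.0016])), (0.44, array([ 0.5103,  0.1938, -0.0033]))]
side drift []
side wheel_a [(0.81, array([ 0.361 , -0.087 , -0.0034])), (0.78, array([ 0.3515, -0.2321, -0.0022])), (0.77, array([0.384 , 0.0568, 0.0002]))]
side lock_bottle [(0.63, array([0.6869, 0.0102, 0.0017]))]
side bearing_a [(0.39, array([0.389 , 0.1473, 0.0005]))]
top hammer_head [(0.81, array([ 0.5235, -0.0139,  0.1553]))]
top hammer_collar [(0.74, array([ 0.5546, -0.1291,  0.0171])), (0.72, array([ 0.5223, -0.0212,  0.116 ])), (0.2, array([0.3903, 0.1452, 0.0004]))]
top ring_mouth [(0.61, array([0.5084, 0.1933, 0.1304]))]
top stand [(0.86, array([ 0.5088,  0.1976, -0.0018])), (0.75, array([0.6928, 0.0026, 0.0003]))]
top block [(0.71, array([ 0.5404, -0.0777, -0.004 ]))]
top drift [(0.53, array([ 0.5579, -0.1315,  0.0186]))]
top wheel_a [(0.83, array([ 0.3541, -0.2307, -0.0014])), (0.76, array([ 0.3632, -0.083 ,  0.0003])), (0.71, array([ 0.5093,  0.1974, -0.0007]))]
top lock_bottle [(0.77, array([ 0.6896,  0.0042, -0.0027])), (0.69, array([ 0.3862,  0.1434, -0.0008]))]
top bearing_a [(0.79, array([0.389 , 0.1475, 0.0012]))]
1.0 [0.2189 0.5854 0.2393] [ 3.1415 -0.      2.7838] [ 0.4628  0.4384 -0.6018] 0.08505804077035257
```

View pics/s0.png

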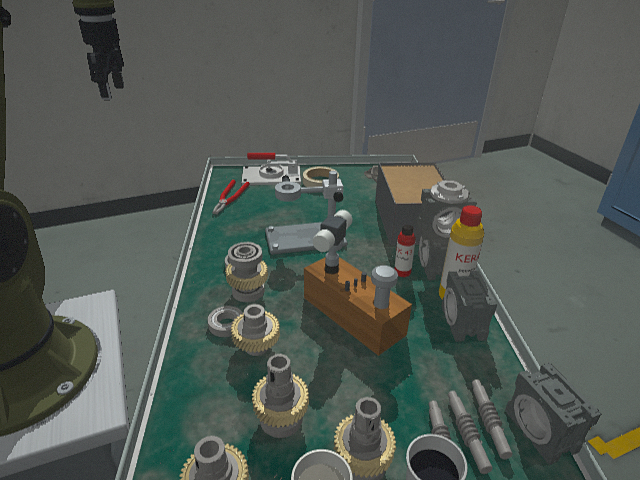

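View pics/t0.png

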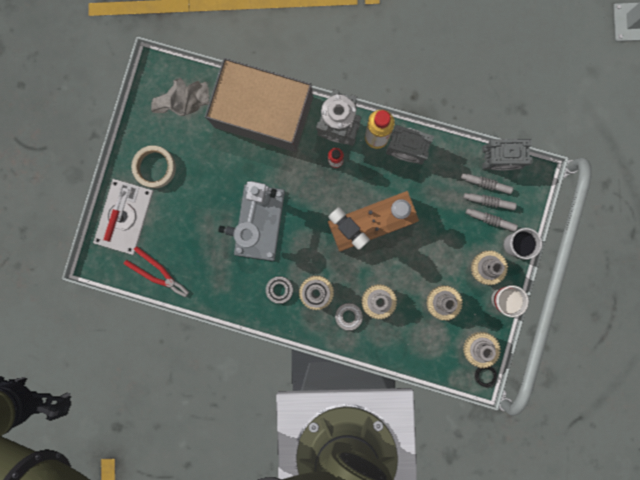

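The top view has the hammer head at about (348,227), its white faces at (336,214) and (360,242). The ring is at (245,235), its knob at (222,229) and the post at (256,190). The side view shows the hammer upright in the block at (332,235), with the ring and stand behind it. Next I measure the head direction and the ring's real centre.

```bash
cat >> look.py <<'E'
np.set_printoptions(precision=4,suppress=True)
def cal(c):
    k=r.get_calibration(c);K=np.array([[k['fx'],0,k['cx']],[0,k['fy'],k['cy']],[0,0,1.]])
    return K,np.array(k['rvec'],float),np.array(k['tvec'],float)
def back(c,uv,z):
    K,rv,t=cal(c);R=cv2.Rodrigues(rv)[0];o=-R.T@t
    d=R.T@np.linalg.inv(K)@np.array([uv[0],uv[1],1.]);return o+d*(z-o[2])/d[2]
def proj(c,P):
    K,rv,t=cal(c);return cv2.projectPoints(np.array(P,float).reshape(-1,1,3),rv,t,K,None)[0].reshape(-1,2)
E
python3 - <<'E'
from look import *
im=cv2.imread('pics/t0.png')
for c in('side','top'):
    K,rv,t=cal(c);print(c,K[0,0],-cv2.Rodrigues(rv)[0].T@t)
hsv=cv2.cvtColor(im,cv2.COLOR_BGR2HSV)
m=((hsv[...,2]>165)&(hsv[...,1]<50)).astype(np.uint8);m[:, :320]=0;m[:,375:]=0;m[:200]=0;m[255:]=0
n,l,st,ce=cv2.connectedComponentsWithStats(m)
for i in range(1,n):
    if st[i,4]>15: print(st[i],ce[i],back('top',ce[i],.16))
print('head',back('top',(348,227.5),.17))
a=cv2.resize(im[175:275,205:305],None,fx=6,fy=6,interpolation=cv2.INTER_CUBIC)
b=cv2.resize(cv2.imread('pics/s0.png')[160:360,250:430],None,fx=3,fy=3,interpolation=cv2.INTER_CUBIC)
cv2.imwrite('pics/a.png',a);cv2.imwrite('pics/b.png',b)
for x in((.5085,.1945,.13),):print(proj('top',x),proj('side',x))
for nme in('hammer_head','stand'):
  for c in('top','side'):
    s=r.silhouettes(c,nme)
    for q in s[:1]:
        ys,xs=np.nonzero(q['region']);print(c,nme,q['conf'],len(xs),xs.mean(),ys.mean(),cv2.minAreaRect(np.c_[xs,ys].astype(np.float32)))
E
```

```text
side 474.9006987920105 [ 0.2326 -0.6371  0.5853]
top 604.1119061697829 [0.4491 0.0072 1.4209]
[329 209  14  14 116] [335.4741 215.4655] [0.5506 0.0072 0.16  ]
[353 234  13  15 116] [359.2155 241.2414] [ 0.4951 -0.0405  0.16  ]
head [ 0.524  -0.0179  0.17  ]
[[248.9207 239.0589]] [[285.1727 188.0634]]
top hammer_head 0.88 718 349.41643454038996 228.008356545961 ((349.0000305175781, 227.50003051757812), (45.961936950683594, 17.677669525146484), 45.0)
top stand 0.94 3249 257.69529085872574 221.83010156971375 ((250.66998291015625, 219.3099822998047), (60.528343200683594, 76.50894927978516), 8.130102157592773)
side stand 0.58 2756 301.75943396226415 215.11465892597968 ((304.22760009765625, 212.73104858398438), (78.56102752685547, 81.71676635742188), 85.2363510131836)
```

View pics/a.png

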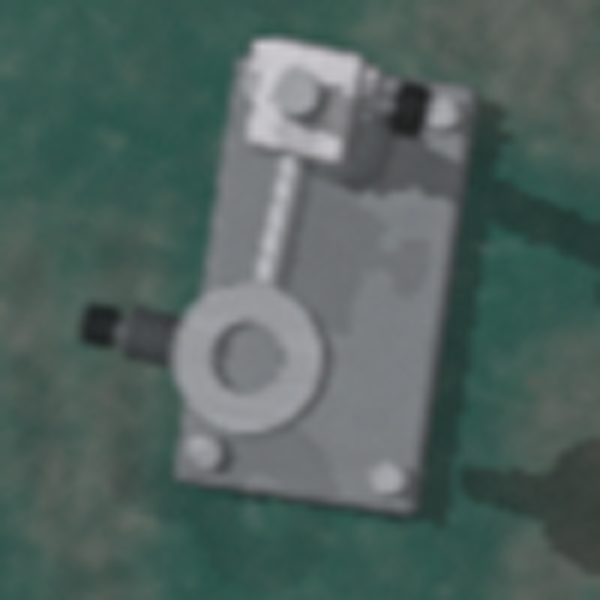

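View pics/b.png

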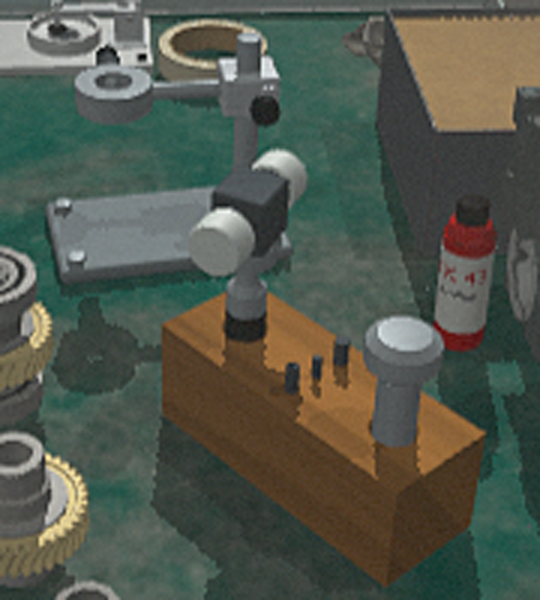

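The ring crop shows the ring centre at about (249,358) in the crop, roughly (246.1,234.3) in the full picture, off from the networks' nominal (248.9,239.1). The side crop shows the hammer upright, with the drift clear of it. I'll fit the ring circle and the head outline in both views.

```bash
cat >> look.py <<'E'
from scipy.optimize import minimize
from scipy.ndimage import map_coordinates
A=np.linspace(0,2*np.pi,120,endpoint=False)
def ringfit(c,g,x0,z=.13,R=.027,r2=.013,sgn=1):
    "maximise brightness step across the outer (and bore) edge of the ring's flat top"
    def s(x,rad):
        P=np.c_[x[0]+rad*np.cos(A),x[1]+rad*np.sin(A),np.full(len(A),z)];uv=proj(c,P)
        return map_coordinates(g,[uv[:,1],uv[:,0]],order=1)
    def cost(x):
        e=.0025
        return -np.mean(np.clip(s(x,R-e)-s(x,R+e),-20,40))-np.mean(np.clip(s(x,r2+e)-s(x,r2-e),-20,40))
    best=min(((cost((x0[0]+i*.001,x0[1]+j*.001)),i,j) for i in range(-12,13) for j in range(-12,13)))
    o=minimize(cost,(x0[0]+best[1]*.001,x0[1]+best[2]*.001),method='Nelder-Mead',options=dict(initial_simplex=None,xatol=1e-5))
    return o.x,o.fun
E
python3 - <<'E'
from look import *
print('eye',back('top',(246.1,234.25),.13))
for c,f in(('top','t0'),('side','s0')):
    g=cv2.cvtColor(cv2.imread(f'pics/{f}.png'),cv2.COLOR_BGR2GRAY).astype(float)
    print(c,ringfit(c,g,(.512,.196)))
# post top -> stand yaw
p=back('top',(205+300.5/6-.5,175+95.5/6-.5),.159);print('post',p)
# side: head white faces
hsv=cv2.cvtColor(cv2.imread('pics/s0.png'),cv2.COLOR_BGR2HSV)
m=((hsv[...,2]>150)&(hsv[...,1]<50)).astype(np.uint8);m[:,:308]=0;m[:,355:]=0;m[:205]=0;m[255:]=0
n,l,st,ce=cv2.connectedComponentsWithStats(m)
print([(st[i],ce[i]) for i in range(1,n) if st[i,4]>15])
for yaw in(36,40.7,45):
    u=np.array([np.cos(np.radians(yaw)),np.sin(np.radians(yaw)),0]);P0=np.array([.5225,-.0165,.153])
    print(yaw,proj('top',[P0+.047*u,P0-.047*u]).ravel(),proj('side',[P0+.047*u,P0-.047*u]).ravel())
# hammer head silhouette centre, top: top face z=.171/.1695
for c in('top','side'):
  for k in range(2):
    r.camera(c);print(c,[d['position'] for d in r.spot_point(c,'hammer_head')][:1],[d['position'] for d in r.spot_point(c,'drift')][:1])
E
```

```text
eye [0.519  0.2003 0.13  ]
top (array([0.5192, 0.2011]), np.float64(-68.12822819720064))Traceback (most recent call last):
  File "<stdin>", line 5, in <module>
  File "look.py", line 25, in ringfit
    best=min(((cost((x0[0]+i*.001,x0[1]+j*.001)),i,j) for i in range(-12,13) for j in range(-12,13)))
  File "look.py", line 25, in <genexpr>
    best=min(((cost((x0[0]+i*.001,x0[1]+j*.001)),i,j) for i in range(-12,13) for j in range(-12,13)))
               ~~~~^^^^^^^^^^^^^^^^^^^^^^^^^^^^^
  File "look.py", line 24, in cost
    return -np.mean(np.clip(s(x,R-e)-s(x,R+e),-20,40))-np.mean(np.clip(s(x,r2+e)-s(x,r2-e),-20,40))
                            ~^^^^^^^
  File "look.py", line 20, in s
    P=np.c_[x[0]+rad*np.cos(A),x[1]+rad*np.sin(A),np.full(len(A),z)];uv=proj(c,P)
                                                                        ~~~~^^^^^
  File "look.py", line 13, in proj
    K,rv,t=cal(c);return cv2.projectPoints(np.array(P,float).reshape(-1,1,3),rv,t,K,None)[0].reshape(-1,2)
           ~~~^^^
  File "look.py", line 7, in cal
    k=r.get_calibration(c);K=np.array([[k['fx'],0,k['cx']],[0,k['fy'],k['cy']],[0,0,1.]])
ValueError: time passes only in moves, steps and waits
```

```bash
sed -i 's/^def cal(c)/import functools\n@functools.lru_cache\ndef cal(c)/' look.py
python3 - <<'E'
from look import *
for c,f in(('top','t0'),('side','s0')):
    g=cv2.cvtColor(cv2.imread(f'pics/{f}.png'),cv2.COLOR_BGR2GRAY).astype(float)
    print(c,ringfit(c,g,(.512,.196)))
p=back('top',(205+300.5/6-.5,175+95.5/6-.5),.159);print('post',p)
hsv=cv2.cvtColor(cv2.imread('pics/s0.png'),cv2.COLOR_BGR2HSV)
m=((hsv[...,2]>150)&(hsv[...,1]<50)).astype(np.uint8);m[:,:308]=0;m[:,355:]=0;m[:205]=0;m[255:]=0
n,l,st,ce=cv2.connectedComponentsWithStats(m)
print([(st[i],ce[i]) for i in range(1,n) if st[i,4]>15])
for yaw in(36,40.7,45):
    u=np.array([np.cos(np.radians(yaw)),np.sin(np.radians(yaw)),0]);P0=np.array([.5225,-.0165,.153])
    print(yaw,proj('top',[P0+.047*u,P0-.047*u]).ravel(),proj('side',[P0+.047*u,P0-.047*u]).ravel())
for c in('top','side'):
    r.camera(c);print(c,[d['position'] for d in r.spot_point(c,'hammer_head')][:1],r.state()['t'])
E
```

```text
top (array([0.5192, 0.2011]), np.float64(-68.12822819720064))
side (array([0.5142, 0.1975]), np.float64(-73.3887679291484))
post [0.6093 0.1757 0.159 ]
[(array([334, 210,  16,   8,  76], dtype=int32), array([342.25  , 213.1711])), (array([314, 229,  19,   9,  90], dtype=int32), array([323.8111, 233.2556]))]
36 [333.4623 211.1059 360.9874 246.3724] [346.4435 216.5476 318.7286 241.3289]
40.7 [332.063  212.2864 362.3917 245.1862] [344.5029 215.9787 320.7913 241.9981]
45 [330.8715 213.4633 363.5869 244.0035] [342.6689 215.53   322.7618 242.5289]
top [[0.5232, -0.0137, 0.1541]] 1.3
side [[0.5212, -0.017, 0.1489]] 1.4
```

Call:
jog_arm:
  deltas:
    - {"dx":-0.015,"dy":-0.014,"dz":-0.01,"rz":4,"grip":-1}
    - {"dx":-0.495,"dy":-0.457,"dz":-0.04,"rz":118.8}
    - {"dx":-0.495,"dy":-0.457,"dz":-0.04,"rz":118.8}
    - {"dx":-0.495,"dy":-0.457,"dz":-0.04,"rz":118.8}
    - {"dx":-0.495,"dy":-0.457,"dz":-0.04,"rz":118.8}
    - {"dx":-0.495,"dy":-0.457,"dz":-0.04,"rz":118.8}
    - {"dx":-0.495,"dy":-0.457,"dz":-0.04,"rz":118.8}
    - {"dx":-0.495,"dy":-0.457,"dz":-0.04,"rz":118.8}
    - {"dx":-0.495,"dy":-0.457,"dz":-0.04,"rz":118.8}
    - {"dx":-0.495,"dy":-0.457,"dz":-0.04,"rz":118.8}
    - {"dx":-0.495,"dy":-0.457,"dz":-0.04,"rz":118.8}
    - {"dx":-0.495,"dy":-0.457,"dz":-0.04,"rz":118.8}

```text
$.deltas[0]: bad value
```

Call:
jog_arm:
  deltas:
    - {"dx":-0.015,"dy":-0.014,"dz":-0.01,"rx":0,"ry":0,"rz":4,"grip":-1}
    - {"dx":-0.495,"dy":-0.457,"dz":-0.04,"rx":0,"ry":0,"rz":118.8,"grip":-1}

```text
t: 1.57
tcp_pos: [0.2435, 0.5335, 0.2515]
tool_rot: [3.14, -0.004, 2.593]
force: [0.7, 0.8, 0.4]
finger_gap: 0.0855
finger_force: 0.0
```

Call:
jog_arm:
  deltas:
    - {"dx":-0.526,"dy":-0.322,"dz":-0.03,"rx":0,"ry":0,"rz":107.6,"grip":-1}
    - {"dx":-0.526,"dy":-0.322,"dz":-0.03,"rx":0,"ry":0,"rz":107.6,"grip":-1}
    - {"dx":-0.526,"dy":-0.322,"dz":-0.03,"rx":0,"ry":0,"rz":107.6,"grip":-1}
    - {"dx":-0.526,"dy":-0.322,"dz":-0.03,"rx":0,"ry":0,"rz":107.6,"grip":-1}
    - {"dx":-0.526,"dy":-0.322,"dz":-0.03,"rx":0,"ry":0,"rz":107.6,"grip":-1}
    - {"dx":-0.526,"dy":-0.322,"dz":-0.03,"rx":0,"ry":0,"rz":107.6,"grip":-1}
    - {"dx":-0.526,"dy":-0.322,"dz":-0.03,"rx":0,"ry":0,"rz":107.6,"grip":-1}
    - {"dx":-0.526,"dy":-0.322,"dz":-0.03,"rx":0,"ry":0,"rz":107.6,"grip":-1}
    - {"dx":-0.526,"dy":-0.322,"dz":-0.03,"rx":0,"ry":0,"rz":107.6,"grip":-1}
    - {"dx":-0.526,"dy":-0.322,"dz":-0.03,"rx":0,"ry":0,"rz":107.6,"grip":-1}
    - {"dx":-0.526,"dy":-0.322,"dz":-0.03,"rx":0,"ry":0,"rz":107.6,"grip":-1}
    - {"dx":-0.526,"dy":-0.322,"dz":-0.03,"rx":0,"ry":0,"rz":107.6,"grip":-1}

```text
t: 2.57
tcp_pos: [0.473, 0.0825, 0.276]
tool_rot: [3.141, -0.001, 1.083]
force: [1.1, 1.5, 0.8]
finger_gap: 0.085
finger_force: 0.0
```

Call:
jog_arm:
  deltas:
    - {"dx":-0.0638,"dy":0.09,"dz":0,"rx":0,"ry":0,"rz":21.3,"grip":-1}
    - {"dx":-0.0638,"dy":0.09,"dz":0,"rx":0,"ry":0,"rz":21.3,"grip":-1}
    - {"dx":-0.0638,"dy":0.09,"dz":0,"rx":0,"ry":0,"rz":21.3,"grip":-1}
    - {"dx":-0.0638,"dy":0.09,"dz":0,"rx":0,"ry":0,"rz":21.3,"grip":-1}
    - {"dx":-0.0638,"dy":0.09,"dz":0,"rx":0,"ry":0,"rz":21.3,"grip":-1}
    - {"dx":-0.0638,"dy":0.09,"dz":0,"rx":0,"ry":0,"rz":21.3,"grip":-1}

```text
t: 3.07
tcp_pos: [0.5224, -0.0129, 0.2753]
tool_rot: [-3.141, 0.0, 0.719]
force: [0.2, 0.0, -0.4]
finger_gap: 0.0853
finger_force: 0.0
```

```bash
python3 - <<'E'
from look import *
snap('side','s1.png')
s=r.state();print(s['t'],s['tcp_pos'],s['tool_rot'],s['force'])
im=cv2.imread('pics/s1.png')
cv2.imwrite('pics/c.png',cv2.resize(im[80:300,240:440],None,fx=2.7,fy=2.7,interpolation=cv2.INTER_CUBIC))
E
```

```text
3.1167 [ 0.5223 -0.0124  0.2754] [-3.1405 -0.0002  0.7204] [-0.9331  0.5373 -0.343 ]
```

View pics/c.png

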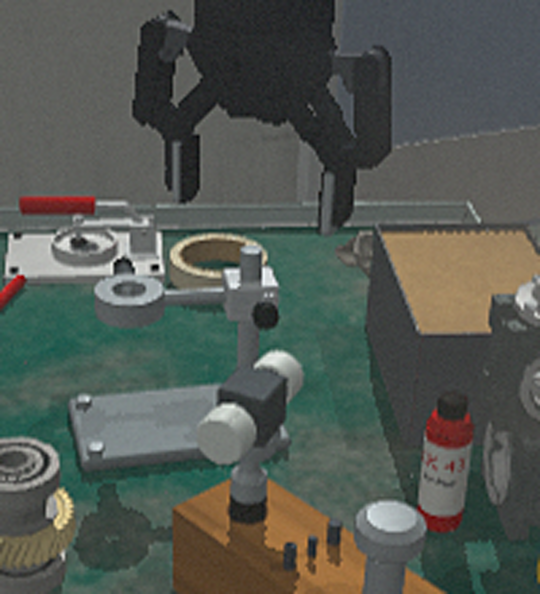

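The gripper is above the hammer with a finger on either side of the cheeks, at about (180,190) and (330,210) in the crop. I'm lowering it now.

Call:
jog_arm:
  deltas:
    - {"dx":-0.0026,"dy":0.003,"dz":0.03,"rx":0,"ry":0,"rz":0.5,"grip":-1}
    - {"dx":-0.0026,"dy":0.003,"dz":0.065,"rx":0,"ry":0,"rz":0.5,"grip":-1}
    - {"dx":-0.0026,"dy":0.003,"dz":0.09,"rx":0,"ry":0,"rz":0.5,"grip":-1}
    - {"dx":-0.0026,"dy":0.003,"dz":0.105,"rx":0,"ry":0,"rz":0.5,"grip":-1}
    - {"dx":-0.0026,"dy":0.003,"dz":0.12,"rx":0,"ry":0,"rz":0.5,"grip":-1}
    - {"dx":-0.0026,"dy":0.003,"dz":0.131,"rx":0,"ry":0,"rz":0.5,"grip":-1}
    - {"dx":-0.0026,"dy":0.003,"dz":0.131,"rx":0,"ry":0,"rz":0.5,"grip":-1}

```text
t: 3.7
tcp_pos: [0.5211, -0.0158, 0.1426]
tool_rot: [-3.138, 0.002, 0.712]
force: [-0.5, 0.2, 0.5]
finger_gap: 0.0853
finger_force: 0.0
```

Call:
jog_arm:
  deltas:
    - {"dx":0,"dy":0,"dz":0,"rx":0,"ry":0,"rz":0,"grip":-0.1}
    - {"dx":0,"dy":0,"dz":0,"rx":0,"ry":0,"rz":0,"grip":0.0}
    - {"dx":0,"dy":0,"dz":0,"rx":0,"ry":0,"rz":0,"grip":0.08}
    - {"dx":0,"dy":0,"dz":0,"rx":0,"ry":0,"rz":0,"grip":0.12}
    - {"dx":0,"dy":0,"dz":0,"rx":0,"ry":0,"rz":0,"grip":0.16}
    - {"dx":0,"dy":0,"dz":0,"rx":0,"ry":0,"rz":0,"grip":0.2}
  squeeze: 20

```text
t: 4.2
tcp_pos: [0.5229, -0.0178, 0.1449]
tool_rot: [3.141, -0.001, 0.709]
force: [-0.2, 0.7, 0.5]
finger_gap: 0.0339
finger_force: 0.0
```

Call:
jog_arm:
  deltas:
    - {"dx":0,"dy":0,"dz":0,"rx":0,"ry":0,"rz":0,"grip":0.3}
    - {"dx":0,"dy":0,"dz":0,"rx":0,"ry":0,"rz":0,"grip":0.6}
    - {"dx":0,"dy":0,"dz":0,"rx":0,"ry":0,"rz":0,"grip":1}
    - {"dx":0,"dy":0,"dz":0,"rx":0,"ry":0,"rz":0,"grip":1}
  squeeze: 80

```text
t: 4.53
tcp_pos: [0.5231, -0.0179, 0.1451]
tool_rot: [3.141, -0.001, 0.708]
force: [-1.8, 0.6, 5.8]
finger_gap: 0.0334
finger_force: 80.0
```

Call:
jog_arm:
  deltas:
    - {"dx":0,"dy":0,"dz":-0.003,"rx":0,"ry":0,"rz":0,"grip":1}
    - {"dx":0,"dy":0,"dz":-0.008,"rx":0,"ry":0,"rz":0,"grip":1}
    - {"dx":0,"dy":0,"dz":-0.015,"rx":0,"ry":0,"rz":0,"grip":1}
    - {"dx":0,"dy":0,"dz":-0.023,"rx":0,"ry":0,"rz":0,"grip":1}
    - {"dx":0,"dy":0,"dz":-0.032,"rx":0,"ry":0,"rz":0,"grip":1}
    - {"dx":0,"dy":0,"dz":-0.042,"rx":0,"ry":0,"rz":0,"grip":1}
    - {"dx":0,"dy":0,"dz":-0.053,"rx":0,"ry":0,"rz":0,"grip":1}
    - {"dx":0,"dy":0,"dz":-0.065,"rx":0,"ry":0,"rz":0,"grip":1}
    - {"dx":0,"dy":0,"dz":-0.08,"rx":0,"ry":0,"rz":0,"grip":1}
    - {"dx":0,"dy":0,"dz":-0.1,"rx":0,"ry":0,"rz":0,"grip":1}
    - {"dx":0,"dy":0,"dz":-0.12,"rx":0,"ry":0,"rz":0,"grip":1}
    - {"dx":0,"dy":0,"dz":-0.14,"rx":0,"ry":0,"rz":0,"grip":1}

```text
t: 5.53
tcp_pos: [0.5224, -0.018, 0.2863]
tool_rot: [3.141, -0.0, 0.708]
force: [1.2, 0.7, -1.6]
finger_gap: 0.0329
finger_force: 79.5
```

Call:
jog_arm:
  deltas:
    - {"dx":0.007,"dy":-0.008,"dz":0,"rx":0,"ry":0,"rz":0,"grip":1}
    - {"dx":0.022,"dy":-0.027,"dz":0,"rx":0,"ry":0,"rz":0,"grip":1}
    - {"dx":0.043,"dy":-0.053,"dz":0,"rx":0,"ry":0,"rz":0,"grip":1}
    - {"dx":0.065,"dy":-0.08,"dz":0,"rx":0,"ry":0,"rz":0,"grip":1}
    - {"dx":0.087,"dy":-0.107,"dz":0,"rx":0,"ry":0,"rz":0,"grip":1}
    - {"dx":0.108,"dy":-0.133,"dz":0,"rx":0,"ry":0,"rz":0,"grip":1}
    - {"dx":0.124,"dy":-0.153,"dz":0,"rx":0,"ry":0,"rz":0,"grip":1}
    - {"dx":0.134,"dy":-0.165,"dz":0,"rx":0,"ry":0,"rz":0,"grip":1}
    - {"dx":0.137,"dy":-0.169,"dz":0,"rx":0,"ry":0,"rz":0,"grip":1}
    - {"dx":0.137,"dy":-0.169,"dz":0,"rx":0,"ry":0,"rz":0,"grip":1}
    - {"dx":0.137,"dy":-0.169,"dz":0,"rx":0,"ry":0,"rz":0,"grip":1}
    - {"dx":0.137,"dy":-0.169,"dz":0,"rx":0,"ry":0,"rz":0,"grip":1}

```text
t: 6.53
tcp_pos: [0.5169, 0.1977, 0.2846]
tool_rot: [3.141, 0.001, 0.706]
force: [-0.0, 0.2, -2.2]
finger_gap: 0.0328
finger_force: 79.8
```

```bash
python3 - <<'E'
from look import *
snap('side','s2.png')
s=r.state();print(s['t'],s['tcp_pos'],s['tool_rot'],s['force'],s['moment'])
im=cv2.imread('pics/s2.png')
cv2.imwrite('pics/d.png',cv2.resize(im[90:240,220:370],None,fx=4,fy=4,interpolation=cv2.INTER_CUBIC))
print([(d['conf'],d['position']) for n in('hammer_tip','hammer_head','hammer_collar') for d in r.spot_point('side',n)[:1]])
E
```

```text
6.5833 [0.517  0.1977 0.2846] [3.141  0.0003 0.7058] [ 0.3197 -0.0494 -2.8408] [-0.0333  0.0151 -0.0291]
[(0.86, [0.5136, 0.1988, 0.1523]), (0.93, [0.5137, 0.1977, 0.2895]), (0.63, [0.5174, 0.1932, 0.2629])]
```

View pics/d.png

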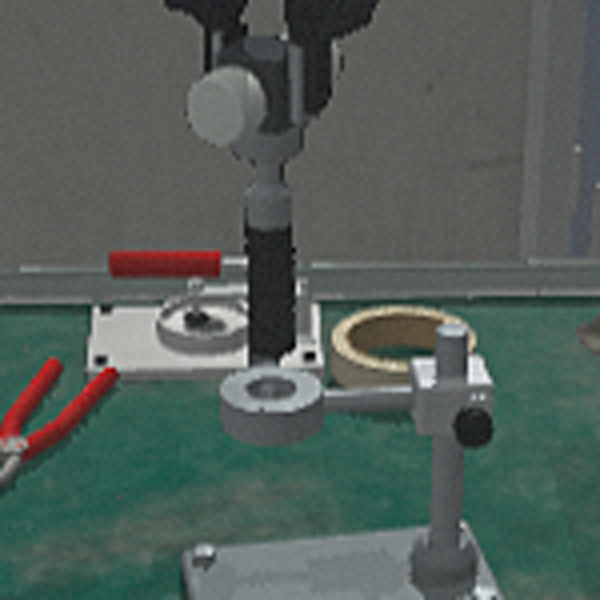

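The side crop shows the handle hanging upright, axis near x=270 and end near y=367. The ring lies just below, centred near (271,388). I'll measure the end against the ring in this one view.

```bash
python3 - <<'E'
from look import *
im=cv2.imread('pics/s2.png');g=cv2.cvtColor(im,cv2.COLOR_BGR2GRAY).astype(float)
print('ring',ringfit('side',cv2.cvtColor(cv2.imread('pics/s0.png'),cv2.COLOR_BGR2GRAY).astype(float),(.512,.196)))
m=r.silhouettes('side','hammer_head')
for q in m[:1]:
    R=q['region'];ys,xs=np.nonzero(R);print(q['conf'],ys.max())
    for v in (145,150,155,160,165,170,175,178,180,181,182,183): 
        x=np.nonzero(R[v])[0]; print(v,(x.min(),x.max(),x.mean()) if len(x) else None)
for v in range(174,186): print(v,g[v,276:300].astype(int))
for x,y in((.517,.1977),(.514,.1977),(.517,.194)):
    for z in(.1545,.22): 
        c=proj('side',[(x,y,z)])[0]
        bot=proj('side',np.c_[x+.0105*np.cos(A),y+.0105*np.sin(A),np.full(120,z)]);print(x,y,z,c,bot[:,1].max())
E
```

```text
ring (array([0.5142, 0.1975]), np.float64(-73.3887679291484))
0.75 179
145 (np.int64(281), np.int64(292), np.float64(286.5))
150 (np.int64(281), np.int64(292), np.float64(286.5))
155 (np.int64(282), np.int64(293), np.float64(287.5))
160 (np.int64(282), np.int64(293), np.float64(287.5))
165 (np.int64(282), np.int64(293), np.float64(287.5))
170 (np.int64(282), np.int64(293), np.float64(287.5))
175 (np.int64(282), np.int64(293), np.float64(287.5))
178 (np.int64(283), np.int64(292), np.float64(287.5))
180 None
181 None
182 None
183 None
174 [ 94  92  95  88  99 100  34  37  41  39  44  44  36  38  38  40  37  34
 161 155 148 142 184 212]
175 [ 94  97  92  89  93 109  37  35  39  42  42  36  41  41  36  36  35  29
 166 156 151 152 133 199]
176 [ 94  92  89  83 107 167  49  34  43  41  38  43  43  35  40  36  22  15
 199 190 190 191 189 217]
177 [ 97 109 101 135 168 223  52  30  32  35  29  38  39  38  31  27  25 123
 215 199 185 183 185 217]
178 [148 166 159 204 204 217  47  44  43  40  38  37  36  30  28 131 121 212
 212 159  58  15  45 217]
179 [200 199 197 195 199 216  53  65  65  56  
[... 318 characters left out ...]
4 171 169 165 162 146
 146 112 121  94  90  90]
183 [ 93 120 112 167 163 165 170 174 176 159 161 160 162 162 166 178 172 172
 163 168 178 139 116  86]
184 [122 170 165 165 165 168 167 155 161 112 102 103 104 103 126 160 157 170
 166 166 169 168 163 126]
185 [165 156 159 158 165 164 133  82  63  70  78  84  81  78  77  79  84 131
 173 164 169 167 173 189]
0.517 0.1977 0.1545 [288.3156 176.0065] 178.3025206849833
0.517 0.1977 0.22 [287.6447 145.834 ] 147.93513450505753
0.514 0.1977 0.1545 [286.9264 176.2347] 178.53522433284581
0.514 0.1977 0.22 [286.2009 146.039 ] 148.1443467201575
0.517 0.194 0.1545 [288.9193 176.7596] 179.06923848733493
0.517 0.194 0.22 [288.2698 146.5248] 148.63889896997645
```

Call:
jog_arm:
  deltas:
    - {"dx":0,"dy":0,"dz":0.004,"rx":0,"ry":0,"rz":0,"grip":1}
    - {"dx":0,"dy":0,"dz":0.01,"rx":0,"ry":0,"rz":0,"grip":1}
    - {"dx":0,"dy":0,"dz":0.016,"rx":0,"ry":0,"rz":0,"grip":1}
    - {"dx":0,"dy":0,"dz":0.019,"rx":0,"ry":0,"rz":0,"grip":1}
    - {"dx":0,"dy":0,"dz":0.019,"rx":0,"ry":0,"rz":0,"grip":1}
    - {"dx":0,"dy":0,"dz":0.019,"rx":0,"ry":0,"rz":0,"grip":1}

```text
t: 7.28
tcp_pos: [0.5166, 0.1996, 0.2651]
tool_rot: [-3.141, 0.001, 0.709]
force: [-0.7, -0.4, -2.5]
finger_gap: 0.0326
finger_force: 79.8
```

```bash
python3 - <<'E'
from look import *
snap('side','s3.png')
s=r.state();print(s['t'],s['tcp_pos'],s['tool_rot'],s['force'],s['moment'])
im=cv2.imread('pics/s3.png')
cv2.imwrite('pics/e.png',cv2.resize(im[150:215,255:320],None,fx=9,fy=9,interpolation=cv2.INTER_CUBIC))
g=cv2.cvtColor(im,cv2.COLOR_BGR2GRAY)
for v in range(180,196): print(v,g[v,274:300])
z=s['tcp_pos'][2]-.1301
x,y=s['tcp_pos'][:2];print(z,proj('side',[(x,y,z)]),proj('side',np.c_[x+.0105*np.cos(A),y+.0105*np.sin(A),np.full(120,z)])[:,1].max(),'ringc',proj('side',[.5142,.1975,.13]))
E
```

```text
7.3333 [0.5168 0.1996 0.2654] [3.1415 0.0002 0.7084] [ 0.3259  0.5811 -1.2745] [-0.0067 -0.0315 -0.0317]
180 [200 197 200 200 198 199 201 220  37  34  38  37  39  36  42  37  27  36
   5 227 213 183 114 114 135 213]
181 [180 181 181 177 178 177 185 194  42  38  42  41  42  36  34  37  40  34
  17 197 199 185 166 168 167 163]
182 [104 107 105 101  97 128 126  98  24  38  43  41  43  40  38  41  40  34
  21  69 153 113 120  95  86  92]
183 [102 100  94 123 113 173 169 156  35  37  36  39  37  40  44  41  37  40
  29  94 179 172 180 139 119  87]
184 [ 97  97 123 169 163 167 170 191  35  36  41  35  43  39  36  37  35  36
  24 103 178 171 169 171 165 126]
185 [ 89 109 166 160 161 157 169 175  35  35  32  43  29  37  40  37  35  26
  33 109 177 166 169 166 172 191]
186 [ 92 140 150 149 146 152 157 120  52  45  39  30  37  36  37  35  32  37
  69  78 167 165 166 166 170 180]
187 [ 92 156 154 150 146 152 158 120  65  70  58  63  66  58  63  55  60  68
  91  88 159 169 169 167 173 185]
188 [ 89 142 152 149 148 151 157 168  72  76  74 100 103  92  87  76  88  90
  85 100 177 169 172 170 175 186]
189 [ 83  93 148 159 150 152 154 143  75  78  79  88  85  92  80  79  86  86
  87 124 178 170 174 183 171 129]
190 [ 73  81  96 147 149 164 168  83  82  91  91  89  85  87  87  96  99  98
  84 190 185 186 171 177 110  58]
191 [ 77  86  86  89 125 160 164  98  98 100  99 100 101  99 100  99  98  93
 143 185 169 180 119  82  64  72]
192 [ 80  89  86  86  82  80  92  95  94  95  94 102  98  98  98  98  98  86
 188 146  97  60  58  70  72  74]
193 [81 86 90 92 84 90 86 86 88 86 89 90 90 87 86 84 86 71 68 69 69 69 76 75
 73 77]
194 [82 86 90 91 88 93 88 88 88 84 81 82 83 80 79 79 79 78 77 73 75 79 79 77
 73 72]
195 [80 82 91 90 91 90 94 90 86 92 85 84 85 85 81 78 83 77 79 76 75 73 74 78
 75 73]
0.13532164096900412 [[288.0968 184.0329]] 186.3725634261374 ringc [[287.3075 186.9833]]
```

View pics/e.png

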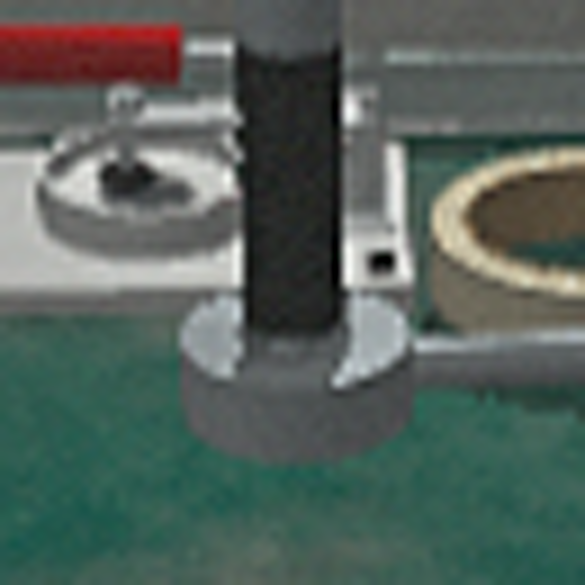

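The handle end is directly over the ring opening: handle at columns 282–292, ring centre at 287. Its end is within about 2 mm in depth, perhaps slightly far from the camera. Now a slow, light feel downward.

Call:
jog_arm:
  deltas:
    - {"dx":-0.0009,"dy":0.0006,"dz":0.001,"rx":0,"ry":0,"rz":0,"grip":1}
    - {"dx":-0.0009,"dy":0.0006,"dz":0.0025,"rx":0,"ry":0,"rz":0,"grip":1}
    - {"dx":-0.0009,"dy":0.0006,"dz":0.0035,"rx":0,"ry":0,"rz":0,"grip":1}
    - {"dx":-0.0009,"dy":0.0006,"dz":0.0045,"rx":0,"ry":0,"rz":0,"grip":1}
    - {"dx":-0.0009,"dy":0.0006,"dz":0.0055,"rx":0,"ry":0,"rz":0,"grip":1}
    - {"dx":-0.0009,"dy":0.0006,"dz":0.006,"rx":0,"ry":0,"rz":0,"grip":1}
    - {"dx":-0.0009,"dy":0.0006,"dz":0.006,"rx":0,"ry":0,"rz":0,"grip":1}

```text
t: 7.92
tcp_pos: [0.5165, 0.1986, 0.2598]
tool_rot: [-3.142, -0.0, 0.708]
force: [-0.1, 0.3, 1.6]
finger_gap: 0.0329
finger_force: 80.1
```

Call:
jog_arm:
  deltas:
    - {"dx":0,"dy":0,"dz":0.0004,"rx":0,"ry":0,"rz":0,"grip":1}
    - {"dx":0,"dy":0,"dz":0.0008,"rx":0,"ry":0,"rz":0,"grip":1}
    - {"dx":0,"dy":0,"dz":0.0008,"rx":0,"ry":0,"rz":0,"grip":1}

```text
t: 8.17
tcp_pos: [0.5167, 0.1987, 0.2594]
tool_rot: [3.142, -0.001, 0.709]
force: [-1.3, 0.1, 5.0]
finger_gap: 0.0326
finger_force: 80.8
```

```bash
python3 - <<'E'
from look import *
s=r.state();print(s['t'],s['tcp_pos'],s['tool_rot'],s['force'],s['moment'])
E
```

```text
8.1667 [0.5167 0.1987 0.2594] [ 3.1415 -0.0011  0.7085] [-1.2638  0.1188  4.9738] [-0.0735  0.5241 -0.0344]
```

A light contact of about 7 N at ring-top height, with the side push and moment suggesting the end is too far in +x. I'll back off, shift 2 mm in -x and feel again.

Call:
jog_arm:
  deltas:
    - {"dx":0,"dy":0,"dz":-0.002,"rx":0,"ry":0,"rz":0,"grip":1}
    - {"dx":-0.0015,"dy":-0.0013,"dz":-0.002,"rx":0,"ry":0,"rz":0,"grip":1}
    - {"dx":-0.0015,"dy":-0.0013,"dz":-0.001,"rx":0,"ry":0,"rz":0,"grip":1}
    - {"dx":-0.0015,"dy":-0.0013,"dz":0,"rx":0,"ry":0,"rz":0,"grip":1}
    - {"dx":-0.0015,"dy":-0.0013,"dz":0.0005,"rx":0,"ry":0,"rz":0,"grip":1}
    - {"dx":-0.0015,"dy":-0.0013,"dz":0.0005,"rx":0,"ry":0,"rz":0,"grip":1}

```text
t: 8.67
tcp_pos: [0.5145, 0.1988, 0.2592]
tool_rot: [-3.141, -0.001, 0.709]
force: [-2.1, -0.5, 9.2]
finger_gap: 0.0328
finger_force: 81.4
```

```bash
cat > st.py <<'E'
from look import *
s=r.state();print(s['t'],s['tcp_pos'],s['tool_rot'],s['force'],s['moment'],s['finger_gap'])
E
python3 st.py
```

```text
8.6667 [0.5145 0.1988 0.2592] [-3.1414 -0.0012  0.7086] [-2.0849 -0.5051  9.2235] [-0.17    0.9224  0.0002] 0.032785683221728576
```

Call:
jog_arm:
  deltas:
    - {"dx":0,"dy":0,"dz":-0.0025,"rx":0,"ry":0,"rz":0,"grip":1}
    - {"dx":0.0043,"dy":0.0019,"dz":-0.0025,"rx":0,"ry":0,"rz":0,"grip":1}
    - {"dx":0.0043,"dy":0.0019,"dz":-0.0015,"rx":0,"ry":0,"rz":0,"grip":1}
    - {"dx":0.0043,"dy":0.0019,"dz":-0.0008,"rx":0,"ry":0,"rz":0,"grip":1}
    - {"dx":0.0043,"dy":0.0019,"dz":0,"rx":0,"ry":0,"rz":0,"grip":1}
    - {"dx":0.0043,"dy":0.0019,"dz":0,"rx":0,"ry":0,"rz":0,"grip":1}

```text
t: 9.17
tcp_pos: [0.5197, 0.2003, 0.259]
tool_rot: [3.141, -0.002, 0.709]
force: [0.0, -0.8, 7.4]
finger_gap: 0.0328
finger_force: 81.0
```

```bash
python3 st.py
```

```text
9.1667 [0.5197 0.2003 0.259 ] [ 3.1411 -0.0021  0.7086] [ 0.0331 -0.8452  7.3624] [ 0.0417  0.151  -0.0392] 0.032849227480894465
```

```bash
cat > st.py <<'E'
from look import *
L=[]
for i in range(8):
    r.camera('top'); s=r.state(); L.append(np.r_[s['tcp_pos'],s['force'],s['moment']])
L=np.array(L);print(s['t'],s['tool_rot'],L.mean(0),'sd',L.std(0)[3:])
E
python3 st.py
```

```text
9.5667 [ 3.1411 -0.0021  0.7085] [ 0.5197  0.2003  0.259  -0.676   0.4221  6.2874  0.041   0.149   0.0006] sd [0.309  0.5115 0.3849 0.0387 0.0255 0.0261]
```

Call:
jog_arm:
  deltas:
    - {"dx":0,"dy":0,"dz":-0.003,"rx":0,"ry":0,"rz":0,"grip":1}
    - {"dx":0,"dy":0,"dz":-0.003,"rx":0,"ry":0,"rz":0,"grip":1}

```text
t: 9.73
tcp_pos: [0.5189, 0.1999, 0.2612]
tool_rot: [3.142, 0.0, 0.708]
force: [0.3, -0.4, -1.3]
finger_gap: 0.0327
finger_force: 79.8
```

```bash
python3 st.py
```

```text
10.1333 [-3.1415  0.0005  0.7084] [ 0.5187  0.1999  0.2608 -0.1887  0.0749 -2.0611  0.0043 -0.0007  0.0123] sd [0.5938 0.1873 0.3795 0.0234 0.018  0.034 ]
```

Call:
jog_arm:
  deltas:
    - {"dx":0.0009,"dy":-0.002,"dz":0,"rx":0,"ry":0,"rz":0,"grip":1}
    - {"dx":0.0009,"dy":-0.002,"dz":0.001,"rx":0,"ry":0,"rz":0,"grip":1}
    - {"dx":0.0009,"dy":-0.002,"dz":0.002,"rx":0,"ry":0,"rz":0,"grip":1}
    - {"dx":0.0009,"dy":-0.002,"dz":0.003,"rx":0,"ry":0,"rz":0,"grip":1}
    - {"dx":0.0009,"dy":-0.002,"dz":0.0035,"rx":0,"ry":0,"rz":0,"grip":1}
    - {"dx":0.0009,"dy":-0.002,"dz":0.0035,"rx":0,"ry":0,"rz":0,"grip":1}

```text
t: 10.63
tcp_pos: [0.5183, 0.202, 0.2575]
tool_rot: [-3.142, 0.0, 0.708]
force: [-0.5, 0.3, -1.6]
finger_gap: 0.0328
finger_force: 79.8
```

```bash
python3 st.py
```

```text
11.0333 [ 3.1416 -0.      0.7085] [ 0.5184  0.202   0.2577  0.0837  0.0272 -2.2224 -0.0136  0.0109 -0.007 ] sd [0.5561 0.539  0.4124 0.0342 0.0314 0.0227]
```

No force, and the end sits 1.5 mm below the ring's face, so it is in the bore. I'll go on down in small steps and watch the side forces.

Call:
jog_arm:
  deltas:
    - {"dx":0,"dy":0,"dz":0.001,"rx":0,"ry":0,"rz":0,"grip":1}
    - {"dx":0,"dy":0,"dz":0.002,"rx":0,"ry":0,"rz":0,"grip":1}
    - {"dx":0,"dy":0,"dz":0.003,"rx":0,"ry":0,"rz":0,"grip":1}
    - {"dx":0,"dy":0,"dz":0.003,"rx":0,"ry":0,"rz":0,"grip":1}

```text
t: 11.37
tcp_pos: [0.5182, 0.202, 0.2544]
tool_rot: [-3.141, 0.0, 0.708]
force: [-0.5, -0.4, -2.2]
finger_gap: 0.033
finger_force: 79.8
```

```bash
python3 st.py
```

```text
11.7667 [ 3.1416 -0.0001  0.7085] [ 0.5183  0.2021  0.2547 -0.4162 -0.0759 -2.0444 -0.0034 -0.0011 -0.0142] sd [0.4515 0.5136 0.4508 0.0196 0.0246 0.0327]
```

Call:
jog_arm:
  deltas:
    - {"dx":0,"dy":0,"dz":0.001,"rx":0,"ry":0,"rz":0,"grip":1}
    - {"dx":0,"dy":0,"dz":0.002,"rx":0,"ry":0,"rz":0,"grip":1}
    - {"dx":0,"dy":0,"dz":0.003,"rx":0,"ry":0,"rz":0,"grip":1}
    - {"dx":0,"dy":0,"dz":0.0035,"rx":0,"ry":0,"rz":0,"grip":1}

```text
t: 12.1
tcp_pos: [0.5184, 0.2018, 0.2513]
tool_rot: [3.141, 0.0, 0.708]
force: [-0.9, -1.4, 3.1]
finger_gap: 0.0329
finger_force: 80.1
```

Call:
jog_arm:
  deltas:
    - {"dx":0,"dy":0,"dz":0.0008,"rx":0,"ry":0,"rz":0,"grip":1}
    - {"dx":0,"dy":0,"dz":0.0016,"rx":0,"ry":0,"rz":0,"grip":1}
    - {"dx":0,"dy":0,"dz":0.002,"rx":0,"ry":0,"rz":0,"grip":1}

```text
t: 12.35
tcp_pos: [0.5184, 0.2018, 0.2494]
tool_rot: [3.141, -0.0, 0.708]
force: [-0.7, -0.9, 3.1]
finger_gap: 0.0333
finger_force: 80.2
```

```bash
python3 st.py
```

```text
12.75 [3.1413 0.0001 0.7083] [ 0.5184  0.2018  0.2492 -0.975  -2.0426  2.9131 -0.6715  0.3172 -0.0166] sd [0.459  0.4877 0.6035 0.0752 0.0582 0.0311]
```

Call:
jog_arm:
  deltas:
    - {"dx":0,"dy":0,"dz":0.001,"rx":0,"ry":0,"rz":0,"grip":1}
    - {"dx":0,"dy":0,"dz":0.002,"rx":0,"ry":0,"rz":0,"grip":1}
    - {"dx":0,"dy":0,"dz":0.003,"rx":0,"ry":0,"rz":0,"grip":1}
    - {"dx":0,"dy":0,"dz":0.004,"rx":0,"ry":0,"rz":0,"grip":1}

```text
t: 13.08
tcp_pos: [0.5181, 0.2019, 0.2447]
tool_rot: [-3.142, 0.001, 0.708]
force: [-0.9, -2.7, 0.4]
finger_gap: 0.0329
finger_force: 79.9
```

Call:
jog_arm:
  deltas:
    - {"dx":0,"dy":0,"dz":0.0015,"rx":0,"ry":0,"rz":0,"grip":1}
    - {"dx":0,"dy":0,"dz":0.003,"rx":0,"ry":0,"rz":0,"grip":1}
    - {"dx":0,"dy":0,"dz":0.0045,"rx":0,"ry":0,"rz":0,"grip":1}
    - {"dx":0,"dy":0,"dz":0.006,"rx":0,"ry":0,"rz":0,"grip":1}
    - {"dx":0,"dy":0,"dz":0.008,"rx":0,"ry":0,"rz":0,"grip":1}

```text
t: 13.5
tcp_pos: [0.5183, 0.2019, 0.237]
tool_rot: [3.142, 0.0, 0.708]
force: [-1.5, -2.7, -0.3]
finger_gap: 0.0327
finger_force: 79.9
```

```bash
python3 st.py
```

```text
13.9 [-3.1415  0.0006  0.7085] [ 0.5182  0.2019  0.2368 -0.559  -2.8812 -3.7805 -0.9747  0.1243  0.0086] sd [0.5767 0.2715 0.9087 0.0465 0.0422 0.0274]
```

Call:
jog_arm:
  deltas:
    - {"dx":0,"dy":0,"dz":0.002,"rx":0,"ry":0,"rz":0,"grip":1}
    - {"dx":0,"dy":0,"dz":0.005,"rx":0,"ry":0,"rz":0,"grip":1}
    - {"dx":0,"dy":0,"dz":0.008,"rx":0,"ry":0,"rz":0,"grip":1}
    - {"dx":0,"dy":0,"dz":0.011,"rx":0,"ry":0,"rz":0,"grip":1}
    - {"dx":0,"dy":0,"dz":0.014,"rx":0,"ry":0,"rz":0,"grip":1}
    - {"dx":0,"dy":0,"dz":0.017,"rx":0,"ry":0,"rz":0,"grip":1}
    - {"dx":0,"dy":0,"dz":0.02,"rx":0,"ry":0,"rz":0,"grip":1}
    - {"dx":0,"dy":0,"dz":0.023,"rx":0,"ry":0,"rz":0,"grip":1}
    - {"dx":0,"dy":0,"dz":0.025,"rx":0,"ry":0,"rz":0,"grip":1}

```text
t: 14.65
tcp_pos: [0.5183, 0.202, 0.2117]
tool_rot: [-3.142, 0.0, 0.708]
force: [-1.4, -3.6, -0.5]
finger_gap: 0.0333
finger_force: 79.9
```

```bash
python3 st.py
```

```text
15.05 [-3.1414  0.0005  0.7085] [ 0.5181  0.202   0.2118 -0.4283 -3.8874 -3.8215 -1.126   0.1806  0.0066] sd [0.3154 0.4107 0.7876 0.0276 0.054  0.0311]
```

Call:
jog_arm:
  deltas:
    - {"dx":0,"dy":0,"dz":0.003,"rx":0,"ry":0,"rz":0,"grip":1}
    - {"dx":0,"dy":0,"dz":0.007,"rx":0,"ry":0,"rz":0,"grip":1}
    - {"dx":0,"dy":0,"dz":0.011,"rx":0,"ry":0,"rz":0,"grip":1}
    - {"dx":0,"dy":0,"dz":0.015,"rx":0,"ry":0,"rz":0,"grip":1}
    - {"dx":0,"dy":0,"dz":0.019,"rx":0,"ry":0,"rz":0,"grip":1}
    - {"dx":0,"dy":0,"dz":0.023,"rx":0,"ry":0,"rz":0,"grip":1}
    - {"dx":0,"dy":0,"dz":0.027,"rx":0,"ry":0,"rz":0,"grip":1}
    - {"dx":0,"dy":0,"dz":0.031,"rx":0,"ry":0,"rz":0,"grip":1}
    - {"dx":0,"dy":0,"dz":0.035,"rx":0,"ry":0,"rz":0,"grip":1}
    - {"dx":0,"dy":0,"dz":0.038,"rx":0,"ry":0,"rz":0,"grip":1}
    - {"dx":0,"dy":0,"dz":0.04,"rx":0,"ry":0,"rz":0,"grip":1}
    - {"dx":0,"dy":0,"dz":0.04,"rx":0,"ry":0,"rz":0,"grip":1}

```text
t: 16.05
tcp_pos: [0.5181, 0.2019, 0.1716]
tool_rot: [-3.141, 0.001, 0.708]
force: [-0.5, -3.3, -3.7]
finger_gap: 0.0329
finger_force: 80.0
```

```bash
python3 st.py
```

```text
16.45 [-3.1414  0.0003  0.7085] [ 0.5181  0.202   0.172  -1.1206 -3.8937 -4.0992 -1.0153  0.2272  0.0035] sd [0.3279 0.5025 0.2458 0.03   0.0518 0.0303]
```

Call:
jog_arm:
  deltas:
    - {"dx":0,"dy":0,"dz":0.002,"rx":0,"ry":0,"rz":0,"grip":1}
    - {"dx":0,"dy":0,"dz":0.004,"rx":0,"ry":0,"rz":0,"grip":1}
    - {"dx":0,"dy":0,"dz":0.006,"rx":0,"ry":0,"rz":0,"grip":1}
    - {"dx":0,"dy":0,"dz":0.008,"rx":0,"ry":0,"rz":0,"grip":1}
    - {"dx":0,"dy":0,"dz":0.01,"rx":0,"ry":0,"rz":0,"grip":1}
    - {"dx":0,"dy":0,"dz":0.012,"rx":0,"ry":0,"rz":0,"grip":1}
    - {"dx":0,"dy":0,"dz":0.0135,"rx":0,"ry":0,"rz":0,"grip":1}
    - {"dx":0,"dy":0,"dz":0.015,"rx":0,"ry":0,"rz":0,"grip":1}
    - {"dx":0,"dy":0,"dz":0.016,"rx":0,"ry":0,"rz":0,"grip":1}
    - {"dx":0,"dy":0,"dz":0.016,"rx":0,"ry":0,"rz":0,"grip":1}

```text
t: 17.28
tcp_pos: [0.5184, 0.2028, 0.1561]
tool_rot: [-3.141, -0.001, 0.709]
force: [0.9, -0.1, -2.4]
finger_gap: 0.0331
finger_force: 79.9
```

```bash
python3 st.py
```

```text
17.6833 [ 3.1416 -0.0002  0.7085] [ 0.5184  0.2023  0.1563  0.1494  0.072  -2.0121  0.0107  0.0055 -0.0105] sd [0.2965 0.3122 0.4559 0.0248 0.0346 0.0542]
```

The side force is gone, so the catch has snapped in. The last roughly 2 mm go gently until the collar seats.

Call:
jog_arm:
  deltas:
    - {"dx":0,"dy":0,"dz":0.0006,"rx":0,"ry":0,"rz":0,"grip":1}
    - {"dx":0,"dy":0,"dz":0.0012,"rx":0,"ry":0,"rz":0,"grip":1}
    - {"dx":0,"dy":0,"dz":0.0016,"rx":0,"ry":0,"rz":0,"grip":1}
    - {"dx":0,"dy":0,"dz":0.0016,"rx":0,"ry":0,"rz":0,"grip":1}

```text
t: 18.02
tcp_pos: [0.5184, 0.2021, 0.1549]
tool_rot: [-3.142, -0.0, 0.708]
force: [-1.0, -1.1, 2.1]
finger_gap: 0.033
finger_force: 80.5
```

Call:
jog_arm:
  deltas:
    - {"dx":0,"dy":0,"dz":0.0003,"rx":0,"ry":0,"rz":0,"grip":1}
    - {"dx":0,"dy":0,"dz":0.0005,"rx":0,"ry":0,"rz":0,"grip":1}
    - {"dx":0,"dy":0,"dz":0.0005,"rx":0,"ry":0,"rz":0,"grip":1}

```text
t: 18.27
tcp_pos: [0.5184, 0.2021, 0.1547]
tool_rot: [-3.141, -0.001, 0.708]
force: [-2.4, -0.6, 6.5]
finger_gap: 0.0331
finger_force: 80.9
```

Call:
jog_arm:
  deltas:
    - {"dx":0,"dy":0,"dz":0.0004,"rx":0,"ry":0,"rz":0,"grip":1}
    - {"dx":0,"dy":0,"dz":0.0008,"rx":0,"ry":0,"rz":0,"grip":1}
    - {"dx":0,"dy":0,"dz":0.0008,"rx":0,"ry":0,"rz":0,"grip":1}

```text
t: 18.52
tcp_pos: [0.5184, 0.2021, 0.1545]
tool_rot: [-3.141, -0.001, 0.708]
force: [-4.1, -0.7, 10.8]
finger_gap: 0.0328
finger_force: 81.8
```

```bash
python3 st.py
```

```text
18.9167 [-3.1414 -0.001   0.7084] [ 0.5184  0.2021  0.1545 -4.5199 -0.9919 11.9669 -0.2755  0.9293 -0.0132] sd [0.3279 0.4733 0.2249 0.0194 0.0368 0.0235]
```

Call:
jog_arm:
  deltas:
    - {"dx":0,"dy":0,"dz":-0.0008,"rx":0,"ry":0,"rz":0,"grip":1}
    - {"dx":0,"dy":0,"dz":-0.0014,"rx":0,"ry":0,"rz":0,"grip":1}
    - {"dx":0,"dy":0,"dz":-0.0014,"rx":0,"ry":0,"rz":0,"grip":1}
  squeeze: 40

```text
t: 19.17
tcp_pos: [0.5184, 0.2021, 0.1548]
tool_rot: [3.142, -0.0, 0.709]
force: [-2.1, -0.6, 3.7]
finger_gap: 0.0329
finger_force: 80.4
```

Call:
jog_arm:
  deltas:
    - {"dx":0,"dy":0,"dz":0,"rx":0,"ry":0,"rz":0,"grip":0.3}
    - {"dx":0,"dy":0,"dz":0,"rx":0,"ry":0,"rz":0,"grip":0.2}
    - {"dx":0,"dy":0,"dz":0,"rx":0,"ry":0,"rz":0,"grip":0.15}
    - {"dx":0,"dy":0,"dz":0,"rx":0,"ry":0,"rz":0,"grip":0.1}
    - {"dx":0,"dy":0,"dz":0,"rx":0,"ry":0,"rz":0,"grip":0}
    - {"dx":0,"dy":0,"dz":0,"rx":0,"ry":0,"rz":0,"grip":-0.2}
    - {"dx":0,"dy":0,"dz":0,"rx":0,"ry":0,"rz":0,"grip":-0.4}
    - {"dx":0,"dy":0,"dz":0,"rx":0,"ry":0,"rz":0,"grip":-0.5}
    - {"dx":0,"dy":0,"dz":0,"rx":0,"ry":0,"rz":0,"grip":-0.5}

```text
t: 19.92
tcp_pos: [0.5184, 0.202, 0.1547]
tool_rot: [3.142, 0.0, 0.708]
force: [0.8, 0.7, -0.1]
finger_gap: 0.064
finger_force: 0.0
```

Released. Now straight up and a check.

Call:
jog_arm:
  deltas:
    - {"dx":0,"dy":0,"dz":-0.005,"rx":0,"ry":0,"rz":0,"grip":-0.5}
    - {"dx":0,"dy":0,"dz":-0.015,"rx":0,"ry":0,"rz":0,"grip":-0.5}
    - {"dx":0,"dy":0,"dz":-0.03,"rx":0,"ry":0,"rz":0,"grip":-0.5}
    - {"dx":0,"dy":0,"dz":-0.05,"rx":0,"ry":0,"rz":0,"grip":-0.5}
    - {"dx":0,"dy":0,"dz":-0.075,"rx":0,"ry":0,"rz":0,"grip":-0.5}
    - {"dx":0,"dy":0,"dz":-0.1,"rx":0,"ry":0,"rz":0,"grip":-0.5}
    - {"dx":0,"dy":0,"dz":-0.115,"rx":0,"ry":0,"rz":0,"grip":-0.5}
    - {"dx":0,"dy":0,"dz":-0.12,"rx":0,"ry":0,"rz":0,"grip":-0.5}
    - {"dx":0,"dy":0,"dz":-0.12,"rx":0,"ry":0,"rz":0,"grip":-0.5}

```text
t: 20.67
tcp_pos: [0.519, 0.2022, 0.2766]
tool_rot: [3.141, -0.003, 0.708]
force: [0.6, -0.8, -0.9]
finger_gap: 0.0639
finger_force: 0.0
```

```bash
python3 - <<'E'
from look import *
im=snap('side','s9.png');im=cv2.imread('pics/s9.png')
cv2.imwrite('pics/f.png',cv2.resize(im[80:340,230:430],None,fx=2.3,fy=2.3,interpolation=cv2.INTER_CUBIC))
print([(n,round(d['conf'],2),d['position']) for n in('hammer_head','hammer_collar','drift') for d in r.spot_point('side',n)[:1]])
s=r.state();print(s['t'],s['tcp_pos'],s['force'])
E
```

```text
[('hammer_head', 0.9, [0.5206, 0.2023, 0.1577]), ('hammer_collar', 0.69, [0.5186, 0.1987, 0.132])]
20.8667 [0.5177 0.2019 0.2735] [-0.2287 -0.2421 -0.3856]
```

View pics/f.png

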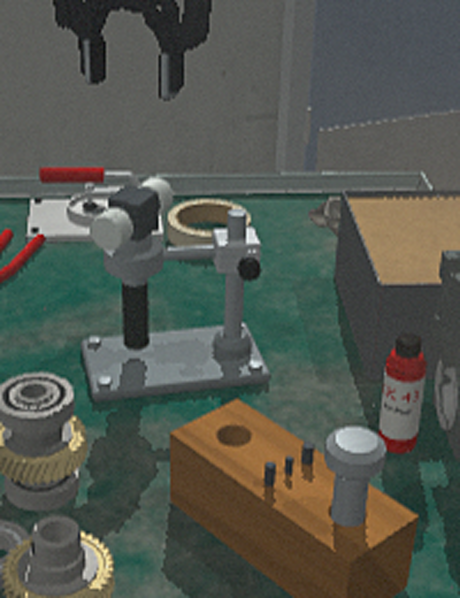

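The hammer stands upright in the ring, head at about (135,215) in the crop with its collar on the ring. The handle hangs free below, the drift at (350,460) has not moved, and the gripper is well clear. Handing in.

```bash
python3 -c "
from workcell import r
print(r.sign_off())"
```

```text
the job is handed in; nothing more can be done
None
```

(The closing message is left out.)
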